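# Set a slide gauge on its setting block, taking up the slack

### The job

Set the slide gauge on its setting block: slide the jaw open, stand the taller steel block in the channel between jaw and anvil, then close the jaw by its black tab onto the block until it is held snugly against the anvil at the set mark with about 10 N of pressure on the block, never more than 16 N. The tab is slack in the slide, so finish on the closing push and leave the tab resting at its closing end, not drawn back. Let go of everything, and leave the mug, the stapler and the low block alone.

Things in the scene. Friction and masses are not known exactly. Their poses are not given: they have to be found in the camera images.
- gauge: Slide gauge fixed to the desk: grey bed 250 x 70 mm, steel top face 20 mm above the desk. Origin at desk level on the centre line under the anvil's face; x along the bed, the way the jaw opens; bed from x = -50 to 200 mm. Two rails (x = 0 to 85, 6 wide, tops at 28 mm) leave a 34 mm wide channel, its floor the top face. Black set-mark lines cross the rails at x = 40 mm.
- jaw (a joint): Opening of the sliding jaw, m: the gap from the anvil's face to the jaw's face (0 to 0.085). Found closed to less than the block's length. It needs about 4 N to slide, a little more when moved fast, and stays where it is left. Gripping the block it reads 0.040, its face at the set mark.
- jaw_face (a point): Centre of the jaw's measuring face, 41 mm above the desk. Jaw plate 12 mm thick, 36 wide, top at 61 mm; behind it (gauge +x) a low carriage, 30 wide, top at 31 mm, runs to 100 mm from the face and carries the tab; a rib 8 mm wide, top at 41 mm, ends 23 mm behind the face.
- tab (a joint): Place of the black tab within its 8 mm of slack in the carriage, m: 0 = opening end, 0.008 = closing end (slack taken up for closing, as it must be left). Only at an end of its slack does the tab drag the jaw along; between, it slides at about 0.6 N and stays where it is left.
- tab_center (a point): Centre of the black upright tab, 55.5 mm above the desk: 12 mm thick along gauge x, 30 wide, from 33 to 78 mm above the desk. It stands 75 mm behind the jaw's face when its joint reads 0, 67 mm at 0.008. Push it towards gauge +x to open the jaw, towards -x to close.
- block_center (a point): Centre of the loose setting block, the taller of two steel blocks: 40 mm long (its x), 28 wide (its y), 50 high, upright on the desk, 0.3 to 0.5 kg. In the gauge its length lies along the gauge's x, either way round. It may be set down anywhere in the channel between anvil and jaw: the closing jaw pushes it up to the anvil (2 to 3 N).
- block: The same setting block; origin at the centre of its underside, z up.
- anvil: Fixed steel anvil of the gauge, 36 mm wide, from x = -30 mm to its measuring face at x = 0, its top 60 mm above the desk; its frame is the gauge's frame.
- low_block: Another loose steel block, 25 x 28 x 25 mm, not used; origin at the centre of its underside.
- mug: White mug, 76 mm across, 90 mm high, not used; origin under its centre.
- stapler: Desk stapler, 125 mm long, 45 mm high, not used; origin under its centre.

How it is judged:
On the way, in this order (a step that is already met when the one before it is completed fails the run):
1. the jaw is opened wider than the block, to more than 43 mm (value of joint jaw above 0.043 m), for 0.1 s.
2. the setting block stands on the channel floor between anvil and jaw, let go (x of block_center in the frame of gauge between 0.017 and 0.065 m and y of block_center in the frame of gauge between -0.005 and 0.005 m and z of block_center in the frame of gauge below 0.047 m and angle between block's own z axis and vertical below 0.08 rad and contact force between the fingers and block below 0.1 N), for 0.2 s.
3. pushed by the tab with its slack taken up, the jaw presses the block on the anvil with at least 6 N for 0.3 s (contact force between jaw and block above 6 N and contact force between anvil and block above 3 N and value of joint tab above 0.006 m and contact force between the fingers and tab above 2 N), for 0.3 s.
At the end, for the whole second after the job is handed in: The jaw stands at the set mark (40 mm, within 1.5 mm) with the setting block upright, square and at rest in the channel against the anvil (within 1.5 mm), and the tab lies within 2 mm of the closing end of its slack; the robot has let go (value of joint jaw between 0.0385 and 0.0415 m and value of joint tab above 0.006 m and x of block_center in the frame of gauge between 0.0185 and 0.0215 m and y of block_center in the frame of gauge between -0.005 and 0.005 m and z of block_center in the frame of gauge below 0.047 m and angle between block's own z axis and vertical below 0.05 rad and angle between the x axis of block and the x axis of gauge, either way round below 0.06 rad and linear speed of block below 0.01 m/s); the robot touches nothing.
It fails at once if the block is squeezed by the jaw with more than 16 N (contact force between jaw and block above 16 N).
It fails at once if the low block is moved by more than 20 mm (distance of low_block from where it was at the start of the episode above 0.02 m).
It fails at once if the mug is moved by more than 20 mm (distance of mug from where it was at the start of the episode above 0.02 m).
It fails at once if the stapler is moved by more than 20 mm (distance of stapler from where it was at the start of the episode above 0.02 m).
It also fails if it takes over 67 s, if anything falls off the work surface, if the arm or the gripper's body presses on something with over 40 N, if the wrist force passes 120 N, or if a joint passes its speed limit or range.

### The arm

A 6-joint arm with a two-finger parallel gripper is mounted at the origin on the work surface. World frame = base frame: x ahead of the robot, y to its left, z up, the work surface at z = 0. Lengths are in m, angles in rad, forces in N, time in s.
With the tool pointing down it reaches from about 0.25 to 0.725 m from the base axis. Payload 4 kg.
Tool frame: the origin (TCP) lies midway between the tips of the shut fingers; the grasp point (between the pads) lies 19 mm behind it; z points along the fingers, y is the line along which they close (so a half turn about z gives the same grasp; the last joint's range is limited). The gripper opens to 85 mm and grips with 20 to 120 N. Pads are 22 mm wide; open, the fingers measure 114 mm over their backs; the gripper's body (76 mm by 85 mm) begins 54 mm behind the grasp point. The pads swing forward as they close: fully open they stand 13 mm farther back than shut.
Start: joints at [1.312, 0.241, 0.005, 1.335, 0, 1.571], TCP at [0.128, 0.483, 0.231] pointing down, gripper open.
Joint ranges: [-2.72, 2.72], [-1.05, 1.87], [-1.09, 1.28], [-1.99, 2.15], [-1.42, 1.44], [-3.14, 3.14]. Speed limits (rad/s): [2.79, 2.79, 3.14, 3.14, 3.14, 3.14].

### API

Orientations are given as a unit quaternion [x, y, z, w].
In Python, from workcell import monitor, vision, job gives the robot as it stands.
- The arm moves only by the tool move_arm, never from a script. Its argument "moves" is a list that holds one entry, the list of rows, each a list of 5 numbers: the shift along the world's x, y, z in m, then the turn about the world's z in degrees, then the opening in per cent of the stroke, from 0 (shut) to 100 (fully open). In form: [[[x, y, z, turn, gripper], ...]]. A call has 1 to 5 rows; each row is the pose to reach, as a shift and turn from the pose commanded when the call began; what a row does not reach only later rows make up. A row lasts 1/8 s, in which the tool goes at most 62.5 mm and 10.7 degrees, less where a joint would pass 70% of its speed; a pose out of reach is approached as far as the arm can. A call with a gripper value outside its range is refused whole. The fingers move at their own pace and stop on an object; the grip force is fixed at half the most. Time passes only in rows, so rows that repeat a pose let the fingers close. It gives the time, the measured TCP pose, the force, the opening and the grip force at its end, in the units of the state.
- monitor.get_obs(): the state, without advancing time (a new reading comes with each control period).
- vision.camera(name): name is "side" or "top" or "wrist"; returns a dict with "color" (420x560x3 uint8, red, green, blue), "camera_matrix" (3x3 intrinsics, pixels), "eye" and "attitude" of the camera in the world; the wrist camera has in their place "hand_eye" (4x4, takes a point from camera to tool coordinates, whose origin is the TCP and whose axes are the flange's). Camera axes: x right, y up, looking along -z (the intrinsics and any distortion apply to the point x, -y, -z); pixel columns grow to the right and rows downward; lengths in m; the calibration is good to about 2 mm. A picture is of the moment at which its call begins: read the wrist's pose just before it. There is no depth.
- job.job_done(): hands the job in; it is judged then, once.
The state is a dict: "clock": time; "joint_pos": joint angles; "joint_vel": joint speeds; "tau": joint torques, N m; "eef_pos": TCP position; "tool_rot": TCP orientation; "ft_force": force on the tool from outside, world axes, zero at the start; "ft_torque": the same for the moment, N m; "grip_width": finger opening in m; "grasp_force": force on a finger pad.
Only numpy, scipy, OpenCV 4.12 (cv2) and the standard library are available. Lean on these libraries where they do the work, as an engineer would, in place of code of your own. Each camera call takes 0.05 s, during which the arm holds its last target. There are 200 camera calls.

## Working session

There is one attempt and no reset: what is moved stays moved. The work goes in short steps, Python scripts to look and compute and a tool call to move; the robot and the scene stay as the last step left them, time stands still between calls to the robot, and variables do not carry over. Pictures are saved under pics/ and viewed, at most 10 in all, crops included, and the job is handed in when it is done.

Besides the shell and the picture viewer there is one more tool, called after "Emit:" as name(argument=value, ...), one argument or row to a line, values as JSON. move_arm: Moves the arm, as the interface text tells. Its arguments: {"type":"object","properties":{"moves":{"type":"array","items":{"type":"array","items":{"type":"array","items":{"type":"number"}}}}},"required":["moves"]}

```bash
mkdir -p pics
cat > h.py <<'E'
import numpy as np, cv2, pickle
from workcell import monitor, vision, job
from scipy.spatial.transform import Rotation as R
def shot(name, fn=None):
    o=monitor.get_obs(); c=vision.camera(name)
    if name=='wrist':
        T=np.eye(4); T[:3,:3]=R.from_quat(o['tool_rot']).as_matrix(); T[:3,3]=o['eef_pos']
        M=T@np.array(c['hand_eye']); c['E']=M[:3,3]; c['A']=M[:3,:3]
    else:
        c['E']=np.array(c['eye']); a=np.array(c['attitude'])
        c['A']=a if a.shape==(3,3) else R.from_quat(a).as_matrix()
    c['K']=np.array(c['camera_matrix'])
    if fn:
        cv2.imwrite('pics/'+fn+'.png',c['color'][:,:,::-1]); pickle.dump(c,open(fn+'.pkl','wb'))
    return c
def ray(c,u,v):
    p=cv2.undistortPoints(np.array([[[u,v]]],float),c['K'],np.array(c.get('distortion',np.zeros(5)),float))[0,0]
    return c['E'], c['A']@np.array([p[0],-p[1],-1.])
def onz(c,u,v,z):
    e,d=ray(c,u,v); return e+d*(z-e[2])/d[2]
def proj(c,P):
    q=c['A'].T@(np.array(P)-c['E']); w=c['K']@np.array([q[0],-q[1],-q[2]]); return w[:2]/w[2]
E
python3 - <<'E'
from h import *
for n in ('top','side'):
    c=shot(n,n+'0'); print(n,c.keys(),c['K'].tolist(),c['E'],c['A'].tolist(),c['attitude'])
c=shot('wrist'); print(c['hand_eye'],{k:v for k,v in c.items() if 'dist' in k})
print(monitor.get_obs())
E
```

```text
top dict_keys(['color', 'camera_matrix', 'eye', 'attitude', 'E', 'A', 'K']) [[402.29295360732687, 0.0, 275.4209981556826], [0.0, 402.29295360732687, 213.74740165823263], [0.0, 0.0, 1.0]] [0.45993731 0.02841197 0.98367345] [[0.016627942969732856, 0.9944958200715877, -0.10344841889915776], [-0.9998587838830517, 0.016286805953573957, -0.004141526739670637], [-0.00243388670650254, 0.10350267538557124, 0.9946261973141111]] [ 0.03779861 -0.03547064 -0.70030555  0.71195873]
side dict_keys(['color', 'camera_matrix', 'eye', 'attitude', 'E', 'A', 'K']) [[381.89613266849614, 0.0, 278.9110814744037], [0.0, 381.89613266849614, 205.83987691524038], [0.0, 0.0, 1.0]] [ 0.41730368 -0.59192653  0.67566661] [[0.9707866122626277, 0.17701786750498108, -0.16198156696253913], [-0.23947992307121382, 0.6728186123006227, -0.6999746291028484], [-0.01492380304936032, 0.7183173320516869, 0.6955555265948871]] [ 0.38807618 -0.04023827 -0.11396304  0.91366853]
[[ 4.08044265e-04  9.48463400e-01  3.16886435e-01  8.29469022e-02]
 [ 9.99999753e-01 -5.68139822e-04  4.12815597e-04  9.05978984e-04]
 [ 5.71576287e-04  3.16886189e-01 -9.48463398e-01 -1.42246101e-01]
 [ 0.00000000e+00  0.00000000e+00  0.00000000e+00  1.00000000e+00]] {}
{'clock': 0.15, 'joint_pos': array([1.31203545e+00, 2.41242473e-01, 4.02736210e-03, 1.33518761e+00,
       2.23815227e-05, 1.57078698e+00]), 'joint_vel': array([ 4.17023899e-05, -2.00232824e-03,  4.11193662e-03,  5.38884003e-04,
        5.69997143e-04,  4.05756246e-04]), 'tau': array([ 5.17826229e-04, -3.72634184e+01,  2.52639091e+01,  1.23666416e-02,
        8.60788646e-05,  7.99673671e-06]), 'eef_pos': array([0.12781272, 0.48289417, 0.23061377]), 'tool_rot': array([ 1.29015115e-01,  9.91642302e-01, -7.95040331e-04, -1.14729347e-04]), 'ft_force': array([ 0.14008722, -0.34977754,  0.4801492 ]), 'ft_torque': array([ 0.02988948, -0.04823693,  0.02666362]), 'grasp_force': 0.0, 'grip_width': 0.08547988101058317}
```

View pics/top0.png

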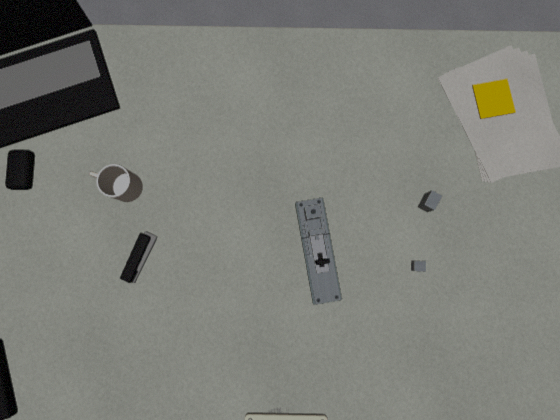

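View pics/side0.png

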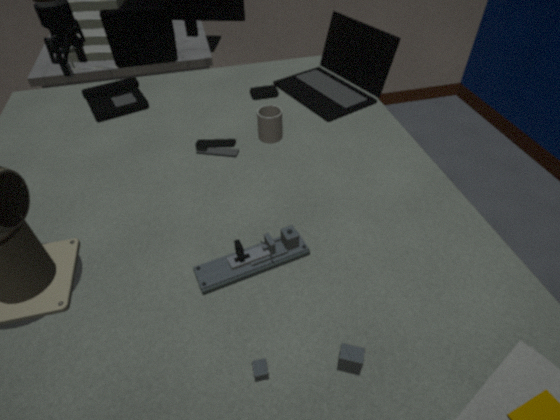

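The top view shows the gauge from about (309,200) at the anvil end to (328,302), with the tab near (321,260). The tall block is at (430,201) and the low block at (419,266). The side view agrees. Next I'll measure them.

Run:
```python
from h import *
c=pickle.load(open('top0.pkl','rb')); im=c['color'].astype(int)
# bluish-grey / dark objects against greenish desk
d=(im[:,:,2]-im[:,:,1]); v=im.sum(2)
m=(((d>-2)&(v<420))*255).astype(np.uint8); m[:, :200]=0; m[:170]=0; m[320:]=0;m[:,460:]=0
m=cv2.morphologyEx(m,cv2.MORPH_CLOSE,np.ones((3,3)))
for k in cv2.findContours(m,0,2)[0]:
    if cv2.contourArea(k)<60: continue
    r=cv2.minAreaRect(k); b=cv2.boxPoints(r)
    z=0.02 if cv2.contourArea(k)>1000 else 0.025
    print(cv2.contourArea(k),np.round(r[0],1),np.round(b,1).tolist(),'world',np.round([onz(c,*p,z)[:2] for p in b],4).tolist(),np.round(onz(c,*r[0],z),4))
a=cv2.resize(c['color'][190:310,290:345],None,fx=5,fy=5,interpolation=cv2.INTER_CUBIC)
b=cv2.resize(c['color'][180:280,400:450],None,fx=6,fy=6,interpolation=cv2.INTER_CUBIC)
o=np.zeros((600,600,3),np.uint8); o[:600,:275]=a; o[:600,290:590]=b
cv2.imwrite('pics/crop1.png',o[:,:,::-1])
```

```text
113.5 [418. 266.] [[411.0, 261.0], [425.0, 261.0], [425.0, 271.0], [411.0, 271.0]] world [[0.4526, -0.2901], [0.4531, -0.3231], [0.4297, -0.3226], [0.4291, -0.2896]] [ 0.4411 -0.3064  0.025 ]
2775.0 [317.2 250.6] [[293.29998779296875, 202.10000610351562], [322.1000061035156, 196.6999969482422], [341.20001220703125, 299.20001220703125], [312.3999938964844, 304.6000061035156]] world [[0.5892, -0.0102], [0.6035, -0.0797], [0.3603, -0.1259], [0.3467, -0.0582]] [ 0.4733 -0.0688  0.02  ]
263.5 [429.9 200.8] [[417.79998779296875, 206.10000610351562], [428.1000061035156, 187.6999969482422], [442.0, 195.39999389648438], [431.70001220703125, 213.89999389648438]] world [[0.5836, -0.3088], [0.6288, -0.3343], [0.6105, -0.3674], [0.5655, -0.3417]] [ 0.597 -0.338  0.025]
```

View pics/crop1.png

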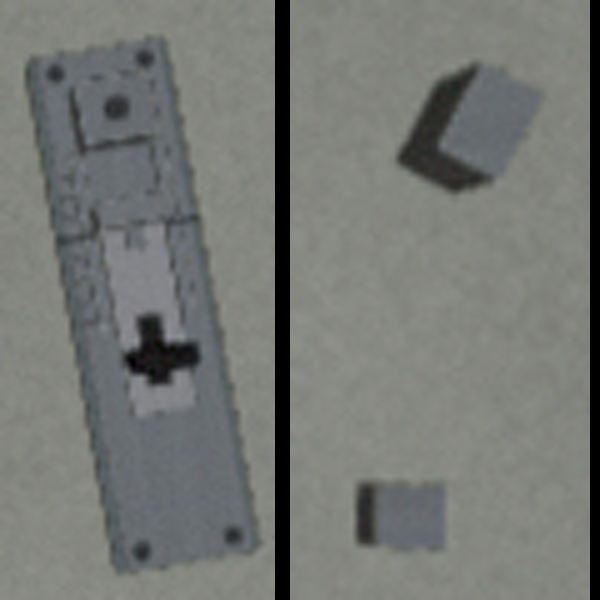

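The gauge's x axis points at about 191° from world x, and its origin is near (0.547,-0.054). The tab is near (0.449,-0.075), so the jaw reads about 25–33 mm, which fits the task text. The block's long axis lies at about -27°. I'll move over the gauge with the fingers' closing line across it and the gripper shut.

Emit:
move_arm(
  moves=[
    [[0.03,-0.05,0,9,0],[0.06,-0.1,0,18,0],[0.09,-0.15,0,26,0],[0.12,-0.2,0,26,0],[0.15,-0.25,0,26,0]],
  ],
)

```text
clock: 0.78
eef_pos: [0.2785, 0.2317, 0.2313]
tool_rot: [-0.098, 0.995, 0.0, 0.0]
ft_force: [1.8, -0.6, -0.6]
grip_width: 0.0001
grasp_force: 0.0
```

Emit:
move_arm(
  moves=[
    [[0.03,-0.05,0,0,0],[0.06,-0.1,0,0,0],[0.09,-0.15,0,0,0],[0.12,-0.2,0,0,0],[0.15,-0.25,0,0,0]],
  ],
)

```text
clock: 1.4
eef_pos: [0.4286, -0.0185, 0.2313]
tool_rot: [-0.097, 0.995, 0.0, 0.0]
ft_force: [1.1, 1.0, 0.2]
grip_width: -0.0003
grasp_force: 0.0
```

Emit:
move_arm(
  moves=[
    [[0.03,-0.04,-0.02,0,0],[0.04,-0.055,-0.03,0,0],[0.04,-0.055,-0.03,0,0],[0.04,-0.055,-0.03,0,0]],
  ],
)

```text
clock: 1.9
eef_pos: [0.4673, -0.0707, 0.2015]
tool_rot: [-0.098, 0.995, 0.0, -0.0]
ft_force: [0.1, 0.4, -0.2]
grip_width: -0.0003
grasp_force: 0.0
```

Run:
```python
from h import *
c=shot('wrist','w1'); o=monitor.get_obs()
print(o['joint_pos'],o['eef_pos'],R.from_quat(o['tool_rot']).as_matrix()[:,1],o['ft_force'])
```

```text
[-1.49897679e-01  2.02505842e-01 -1.21940717e-01  1.24618073e+00
  3.24811835e-04 -3.46570036e-01] [ 0.46752587 -0.070511    0.20183022] [-1.95406979e-01  9.80722209e-01  2.48081174e-04] [-0.32805259  0.2919638   0.11885268]
```

View pics/w1.png

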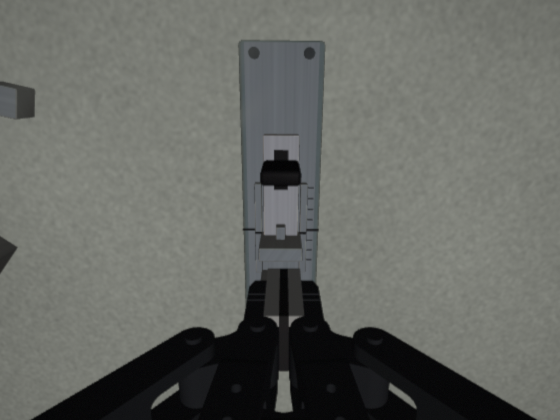

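The wrist view shows the bed's open end at (239,41)–(325,41), the tab at (281,172), the set marks at row 230 and the jaw plate at rows 237–265, partly behind the fingers.

Run:
```python
from h import *
c=pickle.load(open('w1.pkl','rb')); g=cv2.cvtColor(c['color'],cv2.COLOR_RGB2GRAY)
for u in (271,291): print(u,[(r,int(g[r,u])) for r in range(130,282,1) if abs(int(g[r+1,u])-int(g[r-1,u]))>8])
for r in (60,100,130): print(r,[(u,int(g[r,u])) for u in range(225,340) if abs(int(g[r,u+1])-int(g[r,u-1]))>8])
print('row170',[(u,int(g[170,u])) for u in range(240,320) if abs(int(g[170,u+1])-int(g[170,u-1]))>10])
print('col248 dark',[(r,int(g[r,250])) for r in range(222,240)])
for n,p,z in [('bedL',(240,42),.02),('bedR',(324.5,42),.02),('markL',(250,230),.028),('markR',(311,230),.028)]: print(n,onz(c,*p,z))
```

```text
271 [(132, 98), (133, 88), (135, 95), (136, 125), (158, 127), (159, 109), (160, 59), (161, 16), (162, 5), (184, 22), (185, 63), (186, 107), (187, 126), (233, 125), (234, 113), (235, 78), (236, 50), (247, 51), (248, 75), (249, 101), (267, 91), (268, 72), (269, 49)]
291 [(132, 99), (133, 91), (135, 91), (136, 122), (158, 124), (159, 107), (160, 58), (161, 15), (162, 4), (172, 14), (184, 17), (185, 46), (186, 92), (187, 123), (233, 124), (234, 116), (235, 89), (236, 52), (247, 49), (248, 73), (249, 99), (267, 93), (268, 72), (269, 49)]
60 [(238, 116), (239, 81), (243, 89), (244, 96), (318, 96), (319, 88), (324, 87), (325, 120)]
100 [(238, 125), (239, 115), (240, 75), (244, 87), (245, 96), (317, 96), (318, 86), (322, 86), (323, 106), (324, 123)]
130 [(240, 118), (241, 79), (245, 89), (246, 99), (316, 95), (317, 86), (321, 88), (322, 121)]
row170 [(241, 119), (242, 73), (246, 88), (247, 100), (259, 100), (260, 89), (261, 37), (262, 8), (298, 6), (299, 24), (300, 61), (301, 98), (315, 92), (319, 86)]
col248 dark [(222, 103), (223, 102), (224, 102), (225, 102), (226, 101), (227, 92), (228, 64), (229, 34), (230, 66), (231, 99), (232, 101), (233, 102), (234, 101), (235, 102), (236, 101), (237, 101), (238, 101), (239, 101)]
bedL [ 0.36039039 -0.1253005   0.02      ]
bedR [ 0.34740483 -0.0600913   0.02      ]
markL [ 0.51190984 -0.09084287  0.028     ]
markR [ 0.50121879 -0.03718524  0.028     ]
```

```bash
cat >> h.py <<'E'
O=np.array([.5459,-.0564]); GX=np.array([-.982,-.189]); GY=np.array([.189,-.982])
def G(p): d=np.array(p)[:2]-O; return np.round([d@GX*1e3,d@GY*1e3],1)
E
python3 - <<'E'
from h import *
c=pickle.load(open('w1.pkl','rb'))
for n,p,z in [('tab front top',(281,185.3),.078),('tab back top',(281,172),.078),('tab back bot',(281,160),.033),('tabL',(260.8,178),.078),('tabR',(300,178),.078),
 ('jaw back top',(281,248),.061),('jaw face top',(281,268),.061),('jaw back bot',(281,235),.031),('carr end',(271,134.5),.031)]: print(n,G(onz(c,*p,z)),onz(c,*p,z)[:2])
print('tcp',G(monitor.get_obs()['eef_pos']))
E
```

```text
tab front top [94.1 -0.5] [ 0.45336369 -0.07372875]
tab back top [104.   -0.4] [ 0.44372295 -0.07562896]
tab back bot [104.3  -0.2] [ 0.44348843 -0.0759575 ]
tabL [99.5 14.1] [ 0.45089143 -0.08906589]
tabR [ 99.7 -14.2] [ 0.44536759 -0.06133744]
jaw back top [37.1 -0.6] [ 0.50936067 -0.06279825]
jaw face top [19.  -0.7] [ 0.52712232 -0.05929738]
jaw back bot [36.5 -0.4] [ 0.51002342 -0.06285583]
carr end [124.9   8.1] [ 0.4248272  -0.08798829]
tcp [79.6 -1. ]
```

Everything agrees: the jaw is at about 25 mm and the tab is near its opening end, at gauge x 99. I'll lower the shut fingers between the jaw plate and the tab, then push the jaw open.

Emit:
move_arm(
  moves=[
    [[0.014,0.002,-0.05,0,0],[0.014,0.002,-0.1,0,0],[0.014,0.002,-0.135,0,0],[0.014,0.002,-0.153,0,0],[0.014,0.002,-0.153,0,0]],
  ],
)

```text
clock: 2.58
eef_pos: [0.4806, -0.0683, 0.0478]
tool_rot: [-0.098, 0.995, 0.0, -0.001]
ft_force: [0.5, -0.5, -0.6]
grip_width: -0.0002
grasp_force: 0.0
```

Emit:
move_arm(
  moves=[
    [[-0.01,-0.002,0,0,0],[-0.018,-0.0035,0,0,0],[-0.022,-0.004,0,0,0],[-0.026,-0.005,0,0,0],[-0.03,-0.006,0,0,0]],
  ],
)

```text
clock: 3.2
eef_pos: [0.4536, -0.0753, 0.0495]
tool_rot: [-0.097, 0.995, 0.0, 0.002]
ft_force: [2.9, 3.8, 1.9]
grip_width: -0.0001
grasp_force: 2.3
```

Emit:
move_arm(
  moves=[
    [[-0.005,-0.001,0,0,0],[-0.01,-0.002,0,0,0],[-0.015,-0.003,0,0,0],[-0.02,-0.004,0,0,0],[-0.025,-0.005,0,0,0]],
  ],
)

```text
clock: 3.82
eef_pos: [0.4285, -0.0802, 0.0494]
tool_rot: [-0.098, 0.995, 0.0, 0.002]
ft_force: [4.9, 2.9, 2.7]
grip_width: -0.0
grasp_force: 2.3
```

The jaw is open to about 56 mm. I'll back off, lift and go over the tall block.

Emit:
move_arm(
  moves=[
    [[0.014,0.002,0,0,0],[0.014,0.002,0.05,0,0],[0.014,0.002,0.1,0,0],[0.014,0.002,0.15,0,30],[0.03,-0.05,0.15,-5,100]],
  ],
)

```text
clock: 4.45
eef_pos: [0.4597, -0.13, 0.203]
tool_rot: [-0.055, 0.998, -0.001, 0.004]
ft_force: [1.4, 0.9, -0.7]
grip_width: 0.0358
grasp_force: 0.0
```

Emit:
move_arm(
  moves=[
    [[0.03,-0.05,0,-9,100],[0.06,-0.1,0,-18,100],[0.09,-0.15,0,-27,100],[0.12,-0.2,0,-33,100],[0.12,-0.2,0,-33,100]],
  ],
)

```text
clock: 5.08
eef_pos: [0.5774, -0.3343, 0.1937]
tool_rot: [0.234, 0.972, -0.0, -0.002]
ft_force: [-0.5, 0.5, -0.3]
grip_width: 0.0855
grasp_force: 0.0
```

Run:
```python
from h import *
c=shot('wrist','w2'); o=monitor.get_obs()
print(o['joint_pos'],o['eef_pos'],o['tool_rot'],o['ft_force'])
c=shot('top','top1')
```

```text
[-5.22396214e-01  6.01045001e-01  4.58283744e-01  1.43307558e+00
 -6.93338398e-04 -5.21571740e-02] [ 0.57661602 -0.33222831  0.19488345] [ 2.32957615e-01  9.72483562e-01  3.81631503e-04 -2.51519732e-03] [-0.86649765  0.21223763 -0.08807876]
```

View pics/w2.png

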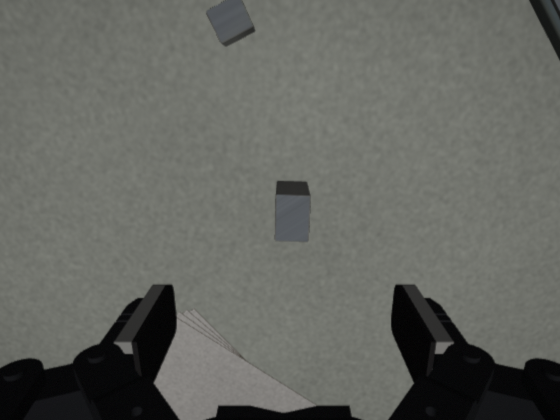

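The wrist view shows the tall block at cols 275–310 and rows 181–241, with its top face at rows 195–241, nearly square to the fingers. The low block is at (231,20), well clear.

Run:
```python
from h import *
c=pickle.load(open('w2.pkl','rb')); im=c['color'].astype(int); 
m=((im[:,:,2]-im[:,:,1]>-1)*255).astype(np.uint8); m[:150]=0;m[270:]=0;m[:,:250]=0;m[:,340:]=0
g=im.sum(2); m[(g<180)]=0
m=cv2.morphologyEx(m,cv2.MORPH_OPEN,np.ones((3,3)))
k=max(cv2.findContours(m,0,2)[0],key=cv2.contourArea); r=cv2.minAreaRect(k); b=cv2.boxPoints(r); print(r)
P=np.array([onz(c,*p,.05)[:2] for p in b]); print(np.round(P,4).tolist(),P.mean(0))
for i in range(4):
    e=P[(i+1)%4]-P[i]; print(round(np.linalg.norm(e),4),np.degrees(np.arctan2(e[1],e[0])))
o=monitor.get_obs(); print(o['eef_pos']); y=R.from_quat(o['tool_rot']).as_matrix()[:,1]; print('tool y',np.degrees(np.arctan2(y[1],y[0])))
```

```text
((292.5, 217.0), (46.0, 33.0), 90.0)
[[0.572, -0.3377], [0.5838, -0.3146], [0.619, -0.3316], [0.6067, -0.3557]] [ 0.59535983 -0.33488019]
0.026 62.986429747048625
0.0391 -25.821618424326694
0.027 -117.00127477833
0.0391 152.61202038793257
[ 0.57634812 -0.33094429  0.19615717]
tool y 63.139321732911526
```

Emit:
move_arm(
  moves=[
    [[0.018,-0.004,-0.05,0,100],[0.018,-0.004,-0.07,0,100],[0.018,-0.004,-0.07,0,100],[0.018,-0.004,-0.07,0,100]],
  ],
)

```text
clock: 5.68
eef_pos: [0.5954, -0.3342, 0.1305]
tool_rot: [0.231, 0.973, -0.0, 0.001]
ft_force: [-0.4, -0.1, 1.2]
grip_width: 0.0854
grasp_force: 0.0
```

Emit:
move_arm(
  moves=[
    [[0,-0.001,-0.045,0,100],[0,-0.001,-0.085,0,100],[0,-0.001,-0.108,0,100],[0,-0.001,-0.112,0,100],[0,-0.001,-0.112,0,40]],
  ],
)

```text
clock: 6.3
eef_pos: [0.5961, -0.3362, 0.0184]
tool_rot: [0.232, 0.973, -0.0, 0.001]
ft_force: [0.1, -0.0, 0.2]
grip_width: 0.0697
grasp_force: 0.0
```

Emit:
move_arm(
  moves=[
    [[0,0,0,0,0],[0,0,0,0,0],[0,0,0,0,0],[0,0,0,0,0]],
  ],
)

```text
clock: 6.8
eef_pos: [0.596, -0.3362, 0.018]
tool_rot: [0.232, 0.973, -0.0, 0.001]
ft_force: [-0.4, 0.4, 5.7]
grip_width: 0.0272
grasp_force: 59.9
```

The block is gripped at 27 mm. Next: lift it, turn it to the gauge and carry it over the channel.

Emit:
move_arm(
  moves=[
    [[0,0,0.04,0,0],[0,0,0.09,0,0],[-0.008,0.03,0.13,8,0],[-0.018,0.07,0.14,17,0],[-0.03,0.115,0.14,25,0]],
  ],
)

```text
clock: 7.42
eef_pos: [0.5649, -0.2201, 0.1568]
tool_rot: [0.014, 1.0, -0.0, 0.001]
ft_force: [0.6, 0.4, -3.8]
grip_width: 0.0272
grasp_force: 59.3
```

Emit:
move_arm(
  moves=[
    [[-0.012,0.05,0,8,0],[-0.025,0.1,0,12.5,0],[-0.04,0.145,0,12.5,0],[-0.0456,0.16,0,12.5,0],[-0.0456,0.16,0,12.5,0]],
  ],
)

```text
clock: 8.05
eef_pos: [0.5187, -0.06, 0.1558]
tool_rot: [-0.094, 0.996, -0.0, -0.001]
ft_force: [-0.1, -0.2, -4.3]
grip_width: 0.027
grasp_force: 59.5
```

Run:
```python
from h import *
c=shot('wrist','w3'); o=monitor.get_obs()
print(o['eef_pos'],o['joint_vel'].round(3),G(o['eef_pos']),o['ft_force']); y=R.from_quat(o['tool_rot']).as_matrix()[:,1]; print('tool y',np.degrees(np.arctan2(y[1],y[0])))
```

```text
[ 0.51939884 -0.0609641   0.15602882] [-0.023  0.011  0.02  -0.003  0.002 -0.001] [26.9 -0.5] [ 0.44135151 -0.24009893 -3.04346355]
tool y 100.69556556199353
```

View pics/w3.png

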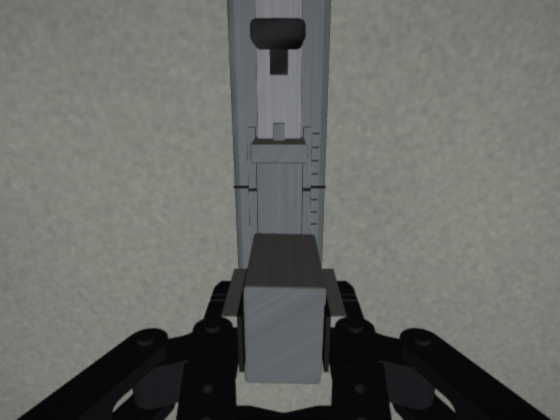

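The view shows the jaw plate at rows 138–162, the set mark at row 186.5, and the block held squarely with its lower edge at row 235 and upper edge at row 283. I'll check the lateral fit.

Run:
```python
from h import *
c=pickle.load(open('w3.pkl','rb')); g=cv2.cvtColor(c['color'],cv2.COLOR_RGB2GRAY).astype(int)
def ed(r,a,b,t=8): return [(u,int(g[r,u])) for u in range(a,b) if abs(g[r,u+1]-g[r,u-1])>t]
for r in (152,175,200,220,240,330): print(r,ed(r,225,340))
for u in (270,295): print(u,[(r,int(g[r,u])) for r in range(125,400) if abs(g[r+1,u]-g[r-1,u])>7])
```

```text
152 [(232, 121), (233, 86), (238, 89), (239, 103), (246, 98), (248, 98), (249, 98), (251, 94), (306, 105), (308, 102), (310, 99), (312, 101), (319, 100), (320, 92), (325, 86), (326, 129)]
175 [(232, 129), (233, 121), (234, 86), (239, 91), (240, 104), (247, 102), (249, 103), (255, 95), (257, 98), (300, 105), (301, 97), (303, 100), (319, 94), (324, 86), (325, 116), (326, 130)]
200 [(234, 127), (235, 89), (240, 92), (241, 103), (256, 100), (258, 99), (300, 105), (301, 97), (303, 98), (309, 99), (310, 85), (316, 81), (317, 90), (323, 86), (324, 107), (325, 125)]
220 [(234, 127), (235, 119), (236, 88), (240, 89), (241, 95), (242, 103), (248, 99), (250, 97), (256, 94), (258, 96), (300, 101), (302, 94), (303, 102), (317, 99), (318, 91), (322, 85), (323, 95), (324, 121)]
240 [(235, 128), (236, 118), (237, 76), (239, 82), (241, 88), (242, 97), (252, 92), (253, 57), (254, 44), (314, 47), (315, 59), (316, 88), (322, 91), (323, 125)]
330 [(236, 12), (237, 21), (238, 30), (241, 27), (242, 16), (243, 16), (244, 49), (245, 88), (246, 95), (321, 98), (322, 89), (323, 40), (324, 12), (325, 15), (326, 29), (329, 28), (330, 18)]
270 [(136, 130), (137, 121), (138, 93), (139, 54), (143, 50), (144, 73), (145, 100), (161, 102), (162, 93), (163, 91), (164, 102), (232, 94), (233, 74), (234, 50), (285, 49), (286, 62), (287, 80), (288, 94), (382, 102), (383, 114), (384, 126)]
295 [(137, 118), (138, 90), (139, 54), (143, 50), (144, 75), (145, 103), (161, 102), (162, 93), (163, 91), (164, 101), (232, 100), (233, 88), (234, 58), (235, 46), (285, 47), (286, 54), (287, 71), (288, 88), (289, 98), (383, 104), (384, 124)]
```

Run:
```python
from h import *
c=pickle.load(open('w3.pkl','rb'))
for n,p,z in [('chan220',(279.6,220),.02),('chan175',(279,175),.02),('chanL',(257,220),.028),('chanR',(302,220),.028),('mark',(280,186.7),.028),('blkbot',(284.2,233.5),.138),('blkbotL',(252.8,236),.138),('blkbotR',(315.6,236),.138),('blktop far',(283.5,383.5),.188),('blktop near',(283.5,287),.188),('jawface',(279,162.5),.061),('jawback',(279,144.5),.061)]: 
    P=onz(c,*p,z); print(n,G(P),P[:2])
```

```text
chan220 [10.6  0. ] [ 0.53545139 -0.05844902]
chan175 [46.6  0.3] [ 0.5002058  -0.06551714]
chanL [13.5 17.1] [ 0.53586577 -0.07577065]
chanR [ 13.5 -17.1] [ 0.52944271 -0.04216315]
mark [39.6 -0.5] [ 0.50693566 -0.06341015]
blkbot [46.1 -3.5] [ 0.50001007 -0.06170471]
blkbotL [44.9 10.9] [ 0.50391232 -0.07557847]
blkbotR [ 44.8 -17.8] [ 0.49852004 -0.04737162]
blktop far [ 7.5 -3.1] [ 0.5379934  -0.05474749]
blktop near [46.9 -3.2] [ 0.49920444 -0.06215148]
jawface [64.  -0.3] [ 0.48302844 -0.06823027]
jawback [75.3 -0.3] [ 0.47185371 -0.07031973]
```

In the same picture the block sits about 3 mm towards -y of the channel centre, which is partly camera bias. I'll shift by about 3 mm, go lower and compare again at nearer depths.

Emit:
move_arm(
  moves=[
    [[0.0005,-0.0025,-0.03,0,0],[0.0005,-0.0025,-0.06,0,0],[0.0005,-0.0025,-0.07,0,0],[0.0005,-0.0025,-0.07,0,0],[0.0005,-0.0025,-0.07,0,0]],
  ],
)

```text
clock: 8.72
eef_pos: [0.5211, -0.0637, 0.0875]
tool_rot: [-0.093, 0.996, -0.0, 0.001]
ft_force: [-0.1, 0.2, -3.3]
grip_width: 0.027
grasp_force: 59.3
```

Run:
```python
from h import *
c=shot('wrist','w4'); o=monitor.get_obs(); print(c['K'].round(1).tolist())
print(o['eef_pos'],G(o['eef_pos']),o['ft_force'])
y=R.from_quat(o['tool_rot']).as_matrix()[:,1]; print('tool y',np.degrees(np.arctan2(y[1],y[0])))
shot('top','top2'); shot('side','side2')
t=pickle.load(open('top2.pkl','rb'))['color'][180:320,270:370]
s=pickle.load(open('side2.pkl','rb'))['color'][160:300,190:330]
o=np.zeros((600,800,3),np.uint8); o[:420]=cv2.resize(c['color'],(560,420))[:,:800][:, :].repeat(1,1) if 0 else 0
o[:420,:400]=c['color'][0:420,80:480]; o[:560,400:800]=cv2.resize(t,(400,560),interpolation=cv2.INTER_CUBIC)
cv2.imwrite('pics/c4.png',o[:,:,::-1])
```

```text
[[377.1, 0.0, 283.4], [0.0, 377.1, 212.1], [0.0, 0.0, 1.0]]
[ 0.52109029 -0.06359698  0.08760141] [25.7  2.4] [ 0.71273267 -1.01848018 -3.468888  ]
tool y 100.64745926875001
```

View pics/c4.png

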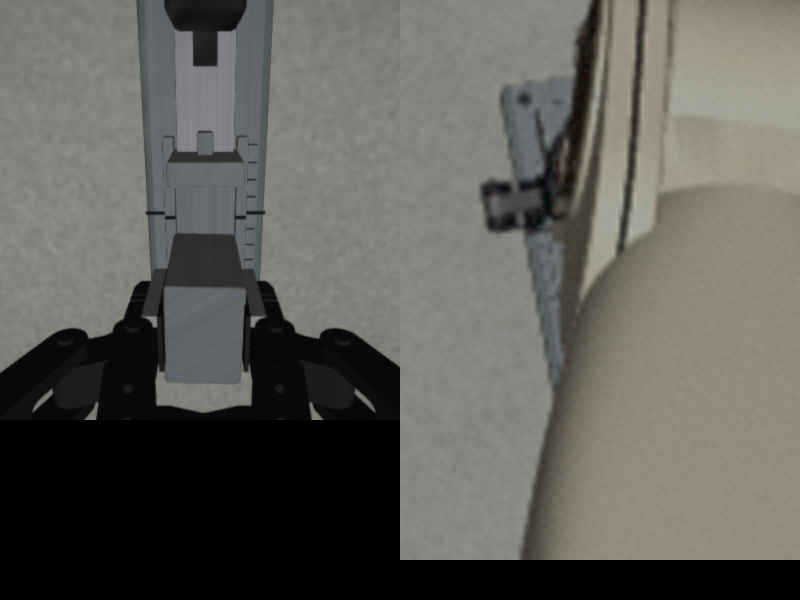

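The wrist part shows the block's lower edge at about row 234, just above the channel, with the jaw plate at rows 152–187 and the set mark at row 213. The top view is blocked by the arm.

Run:
```python
from h import *
c=pickle.load(open('w4.pkl','rb')); g=cv2.cvtColor(c['color'],cv2.COLOR_RGB2GRAY).astype(int)
def ed(r,a,b,t=7): return [(u,int(g[r,u])) for u in range(a,b) if abs(g[r,u+1]-g[r,u-1])>t]
for r in (178,200,225,240,244): print(r,ed(r,215,360))
print([(r,int(g[r,275])) for r in range(140,300) if abs(g[r+1,275]-g[r-1,275])>7])
for n,p,z in [('blkbot',(284.5,235),.0696)]: print(n,G(onz(c,*p,z)))
for u in range(250,322,10): print(u, G(onz(c,u,225,.02)), G(onz(c,u,225,.028)), G(onz(c,u,240,.0696)))
```

```text
178 [(224, 132), (225, 121), (226, 72), (227, 76), (228, 81), (232, 92), (233, 105), (242, 102), (244, 105), (245, 102), (246, 88), (247, 94), (248, 98), (323, 102), (325, 105), (326, 104), (327, 82), (336, 92), (338, 94), (344, 88), (345, 126)]
200 [(225, 134), (226, 125), (227, 81), (233, 93), (234, 105), (243, 100), (245, 98), (246, 106), (254, 100), (256, 96), (313, 106), (314, 96), (316, 93), (317, 104), (325, 103), (327, 105), (336, 101), (337, 94), (343, 93), (344, 130)]
225 [(227, 126), (228, 90), (229, 80), (234, 91), (235, 104), (244, 101), (246, 98), (254, 103), (255, 92), (256, 76), (257, 100), (312, 107), (313, 97), (314, 64), (315, 73), (316, 98), (324, 101), (326, 105), (335, 101), (336, 92), (341, 88), (342, 98), (343, 127)]
240 [(227, 129), (228, 118), (229, 78), (235, 94), (236, 104), (245, 104), (251, 102), (252, 94), (253, 58), (254, 45), (314, 47), (315, 61), (316, 93), (317, 104), (324, 107), (326, 105), (335, 95), (341, 87), (342, 120)]
244 [(227, 130), (228, 122), (229, 87), (235, 92), (236, 103), (245, 103), (247, 101), (250, 103), (251, 95), (252, 61), (253, 46), (315, 47), (316, 63), (317, 96), (318, 104), (324, 100), (325, 69), (326, 55), (332, 54), (333, 69), (334, 97), (341, 92), (342, 124)]
[(150, 129), (151, 108), (152, 59), (153, 48), (161, 52), (162, 73), (163, 97), (231, 105), (232, 96), (233, 70), (234, 49), (285, 50), (286, 62), (287, 81), (288, 97)]
blkbot [43.7  0.5]
250 [30. 21.] [33.  20.2] [41.3 16.4]
260 [30. 15.] [33.  14.5] [41.2 11.8]
270 [30.   9.1] [33.   8.8] [41.2  7.2]
280 [30.   3.2] [33.   3.1] [41.2  2.6]
290 [30.  -2.8] [33.  -2.6] [41.2 -2. ]
300 [29.9 -8.7] [32.9 -8.3] [41.2 -6.6]
310 [ 29.9 -14.6] [ 32.9 -14. ] [ 41.2 -11.2]
320 [ 29.9 -20.6] [ 32.9 -19.7] [ 41.2 -15.8]
```

The block is within 0.5 mm of the channel centre. I'll lower it, shifting about 4 mm further from the anvil.

Emit:
move_arm(
  moves=[
    [[-0.004,-0.001,-0.015,0,0],[-0.004,-0.001,-0.03,0,0],[-0.004,-0.001,-0.042,0,0],[-0.004,-0.001,-0.047,0,0],[-0.004,-0.001,-0.047,0,0]],
  ],
)

```text
clock: 9.5
eef_pos: [0.5159, -0.0641, 0.039]
tool_rot: [-0.093, 0.996, 0.0, -0.0]
ft_force: [-0.2, -0.3, -4.0]
grip_width: 0.0274
grasp_force: 59.6
```

Emit:
move_arm(
  moves=[
    [[0,0,-0.001,0,0],[0,0,-0.002,0,0],[0,0,-0.003,0,0],[0,0,-0.003,0,0]],
  ],
)

```text
clock: 10.0
eef_pos: [0.5163, -0.0642, 0.0379]
tool_rot: [-0.093, 0.996, -0.0, 0.001]
ft_force: [-2.6, 1.0, 6.3]
grip_width: 0.0274
grasp_force: 60.8
```

The block is seated at the expected height. I'll release it and lift straight up.

Emit:
move_arm(
  moves=[
    [[0,0,0.001,0,60],[0,0,0.001,0,70],[0,0,0.001,0,70],[0,0,0.001,0,70]],
  ],
)

```text
clock: 10.5
eef_pos: [0.5159, -0.0642, 0.0372]
tool_rot: [-0.093, 0.996, -0.0, -0.0]
ft_force: [0.3, -1.4, -0.1]
grip_width: 0.0598
grasp_force: 0.0
```

Emit:
move_arm(
  moves=[
    [[0,0,0.03,0,70],[0,0,0.07,0,70],[0,0,0.11,0,70],[-0.02,-0.004,0.13,0,70],[-0.02,-0.004,0.13,0,70]],
  ],
)

```text
clock: 11.12
eef_pos: [0.4963, -0.0684, 0.1691]
tool_rot: [-0.093, 0.996, -0.0, 0.002]
ft_force: [0.1, -0.3, -0.4]
grip_width: 0.0599
grasp_force: 0.0
```

Run:
```python
from h import *
c=shot('wrist','w5'); o=monitor.get_obs()
print(o['eef_pos'],G(o['eef_pos']),o['ft_force'],o['grip_width'])
```

```text
[ 0.49616965 -0.06825823  0.1677823 ] [51.1  2.2] [ 0.31190055 -0.62518048 -0.41530277] 0.05979311429237714
```

View pics/w5.png

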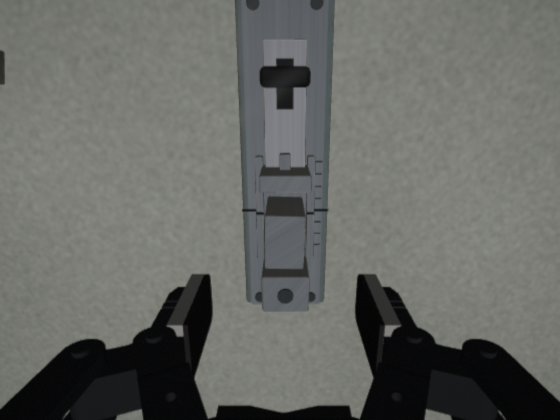

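The block stands square in the channel between the anvil (rows 278–310) and the jaw (rows 167–192), and the tab is at (285,77). I'll measure the tab's closing-push face.

Run:
```python
from h import *
c=pickle.load(open('w5.pkl','rb')); g=cv2.cvtColor(c['color'],cv2.COLOR_RGB2GRAY).astype(int)
for u in (270,300): print([(r,int(g[r,u])) for r in range(30,300) if abs(g[r+1,u]-g[r-1,u])>6])
print([(r,int(g[r,285])) for r in range(100,300) if abs(g[r+1,285]-g[r-1,285])>6])
for n,p,z in [('tab66bot',(285,66),.033),('tab88top',(285,88),.078),('jaw192',(285,192),.061),('blk near top',(285,217),.07),('blk far',(285,269),.07),('mark',(285,210.5),.028),('anvil',(285,278),.06),('carrend',(270,39.5),.031)]: print(n,G(onz(c,*p,z)))
```

```text
[(38, 99), (39, 109), (40, 123), (64, 121), (65, 104), (66, 59), (67, 21), (69, 20), (86, 37), (87, 68), (88, 104), (89, 121), (165, 127), (166, 113), (167, 78), (168, 49), (174, 47), (175, 60), (176, 83), (177, 99), (195, 92), (196, 73), (197, 48), (214, 47), (215, 61), (216, 85), (217, 99), (267, 97), (268, 82), (269, 50), (275, 46), (276, 54), (277, 76), (278, 94)]
[(38, 89), (39, 100), (40, 126), (64, 123), (65, 106), (66, 62), (67, 32), (84, 20), (85, 16), (86, 29), (87, 81), (88, 122), (165, 122), (166, 110), (167, 76), (168, 50), (174, 49), (175, 64), (176, 89), (177, 103), (193, 100), (195, 98), (196, 88), (197, 61), (198, 46), (215, 48), (216, 65), (217, 89), (218, 96), (267, 94), (268, 83), (269, 57), (270, 45), (275, 43), (276, 53), (277, 76), (278, 93)]
[(107, 25), (108, 43), (109, 89), (110, 124), (151, 126), (152, 105), (153, 59), (154, 70), (155, 94), (168, 99), (169, 87), (170, 59), (171, 48), (174, 48), (175, 62), (176, 86), (177, 102), (195, 102), (196, 87), (197, 52), (198, 45), (215, 52), (216, 76), (217, 100), (267, 99), (268, 86), (269, 55), (270, 45), (275, 46), (276, 55), (277, 77), (278, 95), (286, 98), (287, 92), (288, 69), (289, 37), (290, 42)]
tab66bot [146.2  -0.3]
tab88top [ 1.321e+02 -1.000e-01]
jaw192 [64.1  0. ]
blk near top [49.1  0.1]
blk far [9.9 0.2]
mark [39.7  0. ]
anvil [-2.7  0.2]
carrend [163.1   9.9]
```

The jaw face is at 63.5 mm, the block spans 10–49 mm and the tab's rear face is at about 145 mm. I'll move behind the tab with the fingers shut.

Emit:
move_arm(
  moves=[
    [[-0.04,-0.008,0,0,0],[-0.08,-0.015,0,0,0],[-0.115,-0.022,-0.02,0,0],[-0.115,-0.022,-0.07,0,0],[-0.115,-0.022,-0.1,0,0]],
  ],
)

```text
clock: 11.8
eef_pos: [0.3791, -0.0898, 0.0647]
tool_rot: [-0.093, 0.996, 0.001, -0.001]
ft_force: [-0.4, 0.2, 0.7]
grip_width: -0.0003
grasp_force: 0.0
```

Emit:
move_arm(
  moves=[
    [[0,0,-0.019,0,0],[0,0,-0.019,0,0],[0,0,-0.019,0,0],[0,0,-0.019,0,0]],
  ],
)

```text
clock: 12.3
eef_pos: [0.3817, -0.0903, 0.049]
tool_rot: [-0.093, 0.996, -0.0, 0.001]
ft_force: [-0.1, 0.2, 0.2]
grip_width: -0.0001
grasp_force: 0.0
```

Run:
```python
from h import *
o=monitor.get_obs()
print(o['eef_pos'],G(o['eef_pos']),o['ft_force'],o['grip_width'])
```

```text
[ 0.38174698 -0.09029923  0.04897612] [167.6   2.3] [-0.08888237  0.21762973  0.16988319] -5.995839281757516e-05
```

Emit:
move_arm(
  moves=[
    [[0.0025,0.0005,0,0,0],[0.005,0.001,0,0,0],[0.0075,0.0014,0,0,0],[0.009,0.0017,0,0,0],[0.0105,0.002,0,0,0]],
  ],
)

```text
clock: 12.92
eef_pos: [0.3914, -0.0881, 0.0483]
tool_rot: [-0.093, 0.996, -0.0, -0.0]
ft_force: [-0.1, -1.4, -0.3]
grip_width: 0.0006
grasp_force: 0.0
```

Emit:
move_arm(
  moves=[
    [[0.0015,0.0003,0,0,0],[0.003,0.0006,0,0,0],[0.0045,0.0009,0,0,0],[0.006,0.0012,0,0,0],[0.007,0.0014,0,0,0]],
  ],
)

```text
clock: 13.55
eef_pos: [0.3983, -0.0868, 0.0483]
tool_rot: [-0.093, 0.996, -0.0, -0.0]
ft_force: [-0.8, -0.3, 0.3]
grip_width: 0.0001
grasp_force: 0.3
```

Emit:
move_arm(
  moves=[
    [[0.001,0.0002,0,0,0],[0.002,0.0004,0,0,0],[0.003,0.0006,0,0,0],[0.004,0.0008,0,0,0],[0.005,0.001,0,0,0]],
  ],
)

```text
clock: 14.18
eef_pos: [0.4024, -0.0859, 0.0482]
tool_rot: [-0.093, 0.996, -0.0, -0.001]
ft_force: [-4.4, -1.4, 2.8]
grip_width: 0.0004
grasp_force: 2.1
```

The jaw is sliding at about 4.5 N, and the arm gives roughly 2.5 N per mm of lag. I'll keep closing slowly.

Emit:
move_arm(
  moves=[
    [[0.001,0.0002,0,0,0],[0.002,0.0004,0,0,0],[0.003,0.0006,0,0,0],[0.004,0.0008,0,0,0],[0.005,0.001,0,0,0]],
  ],
)

```text
clock: 14.8
eef_pos: [0.4083, -0.0848, 0.0482]
tool_rot: [-0.093, 0.996, -0.0, -0.0]
ft_force: [-3.2, -3.4, 1.8]
grip_width: 0.0004
grasp_force: 2.1
```

Emit:
move_arm(
  moves=[
    [[0.001,0.0002,0,0,0],[0.002,0.0004,0,0,0],[0.003,0.0006,0,0,0],[0.0035,0.0007,0,0,0],[0.004,0.0008,0,0,0]],
  ],
)

```text
clock: 15.42
eef_pos: [0.4123, -0.084, 0.0482]
tool_rot: [-0.093, 0.996, -0.0, -0.0]
ft_force: [-3.7, -1.5, 0.7]
grip_width: -0.0001
grasp_force: 2.0
```

Emit:
move_arm(
  moves=[
    [[0.0005,0.0001,0,0,0],[0.001,0.0002,0,0,0],[0.0015,0.0003,0,0,0],[0.002,0.0004,0,0,0],[0.0025,0.0005,0,0,0]],
  ],
)

```text
clock: 16.05
eef_pos: [0.4148, -0.0835, 0.0483]
tool_rot: [-0.093, 0.996, -0.0, -0.0]
ft_force: [-4.1, -2.3, 0.8]
grip_width: 0.0003
grasp_force: 2.0
```

Emit:
move_arm(
  moves=[
    [[0.0005,0.0001,0,0,0],[0.001,0.0002,0,0,0],[0.0015,0.0003,0,0,0],[0.002,0.0004,0,0,0],[0.0025,0.0005,0,0,0]],
  ],
)

```text
clock: 16.68
eef_pos: [0.4165, -0.0832, 0.0482]
tool_rot: [-0.093, 0.996, -0.0, -0.001]
ft_force: [-4.4, -3.3, 3.2]
grip_width: -0.0002
grasp_force: 3.2
```

The block contact is showing and the jaw has about 6 mm to go.

Emit:
move_arm(
  moves=[
    [[0.0005,0.0001,0,0,0],[0.001,0.0002,0,0,0],[0.0015,0.0003,0,0,0],[0.002,0.0004,0,0,0],[0.0025,0.0005,0,0,0]],
  ],
)

```text
clock: 17.3
eef_pos: [0.4184, -0.0828, 0.0483]
tool_rot: [-0.093, 0.996, -0.0, -0.001]
ft_force: [-6.3, -4.8, 2.9]
grip_width: -0.0001
grasp_force: 3.9
```

Emit:
move_arm(
  moves=[
    [[0.0004,0.0001,0,0,0],[0.0008,0.0002,0,0,0],[0.0012,0.0002,0,0,0],[0.0016,0.0003,0,0,0],[0.002,0.0004,0,0,0]],
  ],
)

```text
clock: 17.92
eef_pos: [0.4205, -0.0824, 0.0482]
tool_rot: [-0.093, 0.996, -0.0, -0.001]
ft_force: [-7.9, -5.1, 4.2]
grip_width: 0.0001
grasp_force: 3.9
```

Emit:
move_arm(
  moves=[
    [[0.0003,0.0001,0,0,0],[0.0006,0.0001,0,0,0],[0.0009,0.0002,0,0,0],[0.0012,0.0002,0,0,0],[0.0012,0.0002,0,0,0]],
  ],
)

```text
clock: 18.55
eef_pos: [0.4217, -0.0822, 0.0482]
tool_rot: [-0.093, 0.996, -0.0, -0.001]
ft_force: [-7.2, -4.3, 4.5]
grip_width: -0.0
grasp_force: 3.8
```

Run:
```python
from h import *
o=monitor.get_obs()
print(o['eef_pos'],G(o['eef_pos']),o['ft_force'],o['grasp_force'])
```

```text
[ 0.4216786  -0.0821617   0.04824236] [126.9   1.8] [-7.21706046 -4.27033136  4.47115944] 3.794955164194107
```

Emit:
move_arm(
  moves=[
    [[0.0002,0,0,0,0],[0.0004,0.0001,0,0,0],[0.0006,0.0001,0,0,0],[0.0008,0.0002,0,0,0],[0.0008,0.0002,0,0,0]],
  ],
)

```text
clock: 19.18
eef_pos: [0.4225, -0.082, 0.0483]
tool_rot: [-0.093, 0.996, -0.0, -0.001]
ft_force: [-5.5, -4.3, 2.7]
grip_width: 0.0
grasp_force: 3.8
```

Emit:
move_arm(
  moves=[
    [[0.0002,0,0,0,0],[0.0004,0.0001,0,0,0],[0.0006,0.0001,0,0,0],[0.0008,0.0002,0,0,0],[0.0008,0.0002,0,0,0]],
  ],
)

```text
clock: 19.8
eef_pos: [0.4233, -0.0818, 0.0483]
tool_rot: [-0.093, 0.996, -0.0, -0.001]
ft_force: [-5.7, -4.9, 3.4]
grip_width: -0.0003
grasp_force: 3.8
```

Emit:
move_arm(
  moves=[
    [[0.0002,0,0,0,0],[0.0004,0.0001,0,0,0],[0.0006,0.0001,0,0,0],[0.0008,0.0002,0,0,0],[0.0008,0.0002,0,0,0]],
  ],
)

```text
clock: 20.42
eef_pos: [0.4241, -0.0817, 0.0482]
tool_rot: [-0.093, 0.996, -0.0, -0.001]
ft_force: [-7.1, -5.5, 3.3]
grip_width: 0.0
grasp_force: 3.8
```

Emit:
move_arm(
  moves=[
    [[0.0002,0,0,0,0],[0.0004,0.0001,0,0,0],[0.0006,0.0001,0,0,0],[0.0008,0.0002,0,0,0],[0.0008,0.0002,0,0,0]],
  ],
)

```text
clock: 21.05
eef_pos: [0.4249, -0.0815, 0.0483]
tool_rot: [-0.093, 0.996, -0.0, -0.001]
ft_force: [-6.9, -4.2, 2.7]
grip_width: -0.0004
grasp_force: 3.8
```

It's still sliding freely, so I'll check the remaining gap with the wrist camera, using numbers only.

Run:
```python
from h import *
c=shot('wrist','w6'); g=cv2.cvtColor(c['color'],cv2.COLOR_RGB2GRAY).astype(int)
print(monitor.get_obs()['eef_pos'])
for z,r in [(.061,range(230,420,12)),]: print([(q,G(onz(c,285,q,z))[0]) for q in r])
t=pickle.load(open('side0.pkl','rb')); s=shot('side','side6')
cv2.imwrite('pics/c6.png',np.vstack([c['color'][:300],np.hstack([cv2.resize(s['color'][215:295,190:315],(465,298),interpolation=cv2.INTER_CUBIC),np.zeros((298,95,3),np.uint8)])])[:,:,::-1])
```

```text
[ 0.42495912 -0.08152897  0.0482443 ]
[(230, np.float64(155.7)), (242, np.float64(150.9)), (254, np.float64(146.0)), (266, np.float64(141.0)), (278, np.float64(135.9)), (290, np.float64(130.7)), (302, np.float64(125.4)), (314, np.float64(119.9)), (326, np.float64(114.3)), (338, np.float64(108.6)), (350, np.float64(102.8)), (362, np.float64(96.8)), (374, np.float64(90.6)), (386, np.float64(84.3)), (398, np.float64(77.9)), (410, np.float64(71.2))]
```

View pics/c6.png

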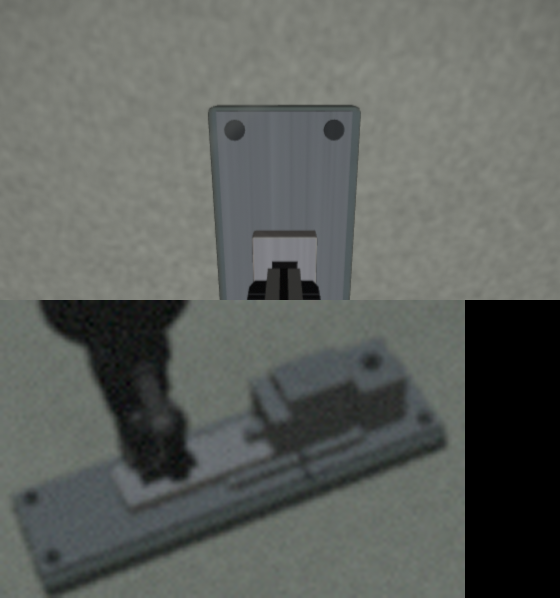

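The wrist view shows the carriage's end at row ~237 and the bed's end at row ~108. In the side view the jaw is on the block, with the block very near the anvil.

Run:
```python
from h import *
c=pickle.load(open('w6.pkl','rb')); g=cv2.cvtColor(c['color'],cv2.COLOR_RGB2GRAY).astype(int)
for u in (262,285,305): print([(r,int(g[r,u])) for r in range(95,262) if abs(g[r+1,u]-g[r-1,u])>6])
for r in (231,237): print(r,G(onz(c,285,r,.031)))
for r in (105,107,111): print(r,G(onz(c,285,r,.02)))
c1=pickle.load(open('w1.pkl','rb')); print('w1 bed end',G(onz(c1,281,42,.02)))
```

```text
[(103, 123), (104, 111), (105, 83), (107, 80), (108, 89), (111, 86), (112, 99), (229, 97), (230, 81), (231, 60), (235, 64), (236, 76), (237, 104), (238, 127)]
[(103, 131), (104, 113), (105, 67), (106, 58), (107, 74), (108, 84), (111, 85), (112, 99), (229, 99), (230, 82), (231, 59), (235, 60), (236, 75), (237, 105), (238, 127), (259, 128), (260, 116), (261, 81)]
[(103, 134), (104, 114), (105, 67), (106, 59), (107, 75), (108, 85), (111, 84), (112, 98), (229, 95), (230, 79), (231, 59), (235, 60), (236, 76), (237, 107), (238, 127)]
231 [143.7  -0.4]
237 [140.8  -0.4]
105 [198.2  -0.6]
107 [197.4  -0.6]
111 [195.7  -0.6]
w1 bed end [195.4   0.3]
```

The jaw is at about 41–42 mm, so contact is close. I'll use finer steps.

Emit:
move_arm(
  moves=[
    [[0.0002,0,0,0,0],[0.0004,0.0001,0,0,0],[0.0006,0.0001,0,0,0],[0.0006,0.0001,0,0,0]],
  ],
)

```text
clock: 21.65
eef_pos: [0.4255, -0.0814, 0.0483]
tool_rot: [-0.093, 0.996, -0.0, -0.001]
ft_force: [-7.2, -3.8, 3.2]
grip_width: -0.0001
grasp_force: 3.8
```

Emit:
move_arm(
  moves=[
    [[0.0002,0,0,0,0],[0.0004,0.0001,0,0,0],[0.0006,0.0001,0,0,0],[0.0006,0.0001,0,0,0]],
  ],
)

```text
clock: 22.15
eef_pos: [0.4262, -0.0813, 0.0483]
tool_rot: [-0.093, 0.996, -0.0, -0.001]
ft_force: [-7.1, -4.7, 2.4]
grip_width: 0.0001
grasp_force: 3.8
```

Emit:
move_arm(
  moves=[
    [[0.0002,0,0,0,0],[0.0004,0.0001,0,0,0],[0.0006,0.0001,0,0,0],[0.0006,0.0001,0,0,0]],
  ],
)

```text
clock: 22.65
eef_pos: [0.4267, -0.0812, 0.0483]
tool_rot: [-0.093, 0.996, -0.0, -0.001]
ft_force: [-7.4, -6.5, 2.4]
grip_width: -0.0001
grasp_force: 3.8
```

Emit:
move_arm(
  moves=[
    [[0.0002,0,0,0,0],[0.0004,0.0001,0,0,0],[0.0006,0.0001,0,0,0],[0.0006,0.0001,0,0,0]],
  ],
)

```text
clock: 23.15
eef_pos: [0.4273, -0.0811, 0.0483]
tool_rot: [-0.093, 0.996, -0.0, -0.001]
ft_force: [-7.2, -3.4, 3.3]
grip_width: 0.0002
grasp_force: 3.8
```

Emit:
move_arm(
  moves=[
    [[0.0002,0,0,0,0],[0.0004,0.0001,0,0,0],[0.0006,0.0001,0,0,0],[0.0006,0.0001,0,0,0]],
  ],
)

```text
clock: 23.65
eef_pos: [0.4278, -0.081, 0.0483]
tool_rot: [-0.093, 0.996, -0.0, -0.001]
ft_force: [-6.4, -4.5, 3.1]
grip_width: 0.0001
grasp_force: 4.0
```

The lag and pad force are starting to rise, so the block is reaching the anvil.

Emit:
move_arm(
  moves=[
    [[0.0002,0,0,0,0],[0.0004,0.0001,0,0,0],[0.0006,0.0001,0,0,0],[0.0006,0.0001,0,0,0]],
  ],
)

```text
clock: 24.15
eef_pos: [0.4278, -0.081, 0.0482]
tool_rot: [-0.093, 0.996, -0.001, -0.002]
ft_force: [-8.7, -5.4, 5.0]
grip_width: 0.0002
grasp_force: 4.8
```

Emit:
move_arm(
  moves=[
    [[0.0002,0,0,0,0],[0.0003,0.0001,0,0,0],[0.0005,0.0001,0,0,0],[0.0005,0.0001,0,0,0]],
  ],
)

```text
clock: 24.65
eef_pos: [0.4278, -0.081, 0.0482]
tool_rot: [-0.093, 0.996, -0.001, -0.002]
ft_force: [-10.0, -5.2, 6.5]
grip_width: -0.0001
grasp_force: 5.4
```

Emit:
move_arm(
  moves=[
    [[0.0002,0,0,0,0],[0.0003,0.0001,0,0,0],[0.0005,0.0001,0,0,0],[0.0005,0.0001,0,0,0]],
  ],
)

```text
clock: 25.15
eef_pos: [0.4278, -0.081, 0.0482]
tool_rot: [-0.093, 0.996, -0.001, -0.003]
ft_force: [-11.2, -5.8, 8.3]
grip_width: -0.0001
grasp_force: 6.1
```

Emit:
move_arm(
  moves=[
    [[0.0002,0,0,0,0],[0.0003,0.0001,0,0,0],[0.0004,0.0001,0,0,0],[0.0004,0.0001,0,0,0],[0.0004,0.0001,0,0,0]],
  ],
)

```text
clock: 25.78
eef_pos: [0.4278, -0.081, 0.0482]
tool_rot: [-0.092, 0.996, -0.001, -0.003]
ft_force: [-11.8, -6.2, 8.9]
grip_width: -0.0002
grasp_force: 6.6
```

Emit:
move_arm(
  moves=[
    [[0,0,0,0,0],[0,0,0,0,0],[0,0,0,0,0],[0,0,0,0,0],[0,0,0,0,0]],
  ],
)

```text
clock: 26.4
eef_pos: [0.4277, -0.081, 0.0482]
tool_rot: [-0.092, 0.996, -0.001, -0.003]
ft_force: [-12.9, -5.6, 8.8]
grip_width: -0.0001
grasp_force: 6.6
```

About 13.3 N at the tab means about 9 N on the block. I'll nudge it a little more, hold, and then back straight off.

Emit:
move_arm(
  moves=[
    [[0.0003,0,0,0,0],[0.0003,0,0,0,0],[0.0003,0,0,0,0],[0.0003,0,0,0,0],[0.0003,0,0,0,0]],
  ],
)

```text
clock: 27.02
eef_pos: [0.4278, -0.081, 0.0482]
tool_rot: [-0.092, 0.996, -0.001, -0.004]
ft_force: [-12.9, -5.5, 10.2]
grip_width: -0.0001
grasp_force: 7.0
```

Emit:
move_arm(
  moves=[
    [[-0.002,-0.0004,0,0,0],[-0.004,-0.0008,0,0,0],[-0.008,-0.0015,0,0,0],[-0.015,-0.003,0,0,0],[-0.025,-0.005,0,0,0]],
  ],
)

```text
clock: 27.65
eef_pos: [0.4067, -0.085, 0.0485]
tool_rot: [-0.093, 0.996, 0.0, 0.001]
ft_force: [-0.3, 0.6, -0.4]
grip_width: 0.0002
grasp_force: 0.0
```

Emit:
move_arm(
  moves=[
    [[0,0,0.04,0,0],[0,0,0.09,0,0],[0,0,0.13,0,0],[0.06,0.012,0.13,0,70],[0.085,0.017,0.13,0,70]],
  ],
)

```text
clock: 28.28
eef_pos: [0.4942, -0.0678, 0.1796]
tool_rot: [-0.093, 0.996, -0.0, 0.002]
ft_force: [-0.2, -0.3, -0.3]
grip_width: 0.0359
grasp_force: 0.0
```

Emit:
move_arm(
  moves=[
    [[0,0,0,0,70],[0,0,0,0,70],[0,0,0,0,70]],
  ],
)

```text
clock: 28.65
eef_pos: [0.4902, -0.0683, 0.1782]
tool_rot: [-0.093, 0.996, 0.0, -0.001]
ft_force: [-0.2, -0.6, -0.1]
grip_width: 0.0596
grasp_force: 0.0
```

Run:
```python
from h import *
c=shot('wrist','w7'); g=cv2.cvtColor(c['color'],cv2.COLOR_RGB2GRAY).astype(int); print(monitor.get_obs()['eef_pos'])
for u in (270,285,300): print([(r,int(g[r,u])) for r in range(30,330) if abs(g[r+1,u]-g[r-1,u])>6])
```

```text
[ 0.49046248 -0.06836795  0.17830859]
[(88, 96), (89, 106), (90, 125), (126, 124), (127, 102), (128, 42), (129, 6), (135, 9), (136, 14), (150, 11), (151, 27), (152, 81), (153, 122), (203, 124), (204, 104), (205, 55), (206, 45), (215, 51), (216, 75), (217, 100), (229, 101), (230, 92), (231, 70), (232, 49), (234, 45), (235, 53), (236, 78), (237, 100), (311, 100), (312, 112), (313, 125)]
[(89, 105), (90, 124), (104, 122), (105, 113), (106, 83), (107, 35), (108, 24), (127, 16), (128, 6), (135, 10), (136, 15), (137, 19), (150, 12), (151, 27), (152, 80), (153, 122), (190, 125), (191, 104), (192, 55), (193, 49), (194, 75), (195, 101), (207, 94), (208, 75), (209, 51), (215, 53), (216, 78), (217, 102), (229, 103), (230, 95), (231, 72), (232, 49), (234, 47), (235, 54), (236, 79), (237, 100), (288, 95), (289, 85), (290, 56), (291, 37), (292, 45), (303, 51), (304, 75), (305, 98), (311, 102), (312, 113), (313, 123)]
[(89, 97), (90, 119), (126, 123), (127, 114), (128, 81), (129, 27), (130, 6), (135, 10), (136, 14), (137, 18), (138, 23), (150, 13), (151, 26), (152, 80), (153, 121), (202, 127), (203, 117), (204, 88), (205, 53), (214, 47), (215, 55), (216, 80), (217, 104), (229, 100), (230, 89), (231, 64), (232, 47), (234, 46), (235, 54), (236, 75), (237, 94), (286, 100), (311, 102), (312, 115)]
```

View pics/w7.png

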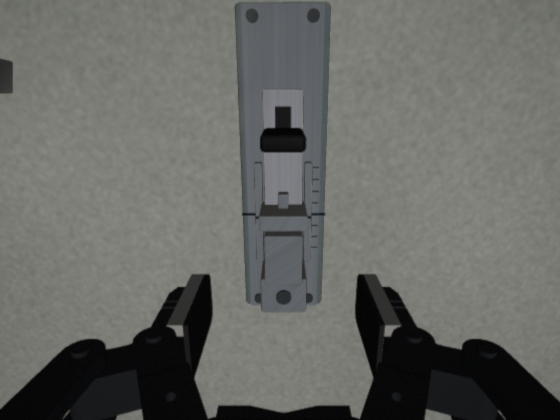

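The picture shows the block against the anvil with no gap and the jaw closed on it at the set mark. The tab is at the anvil end of its slot, with the slot showing only behind it at rows 107–128. I'll check the numbers, then hand in.

Run:
```python
from h import *
c=pickle.load(open('w7.pkl','rb'))
jb=G(onz(c,285,216,.061))[0]; tf=G(onz(c,285,152,.078))[0]; print('jaw',jb-12,G(onz(c,285,89.5,.031))[0]-100,'tab-face',tf+6-(jb-12),'mark',G(onz(c,285,214,.028)))
if tf+6-(jb-12)<69.5: print(job.job_done())
```

```text
jaw 37.9 37.19999999999999 tab-face 67.4 mark [40.3 -1.4]
the job is handed in; nothing more can be done
None
```

I set the gauge and handed the job in at about 29 s, but no verdict came back. The block stood against the anvil with no visible gap and the jaw was closed on it. The camera put the jaw at about 38 mm against a 38.5–41.5 mm limit; the camera placed the anvil face 2.7 mm low earlier, so I took this as camera bias. Block pressure was about 9–10 N, estimated from the push force. The tab was at the closing end of its slack (67.4 mm behind the jaw face) and the gripper was clear.

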